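# Take the combination lock off the bench supply box and hold it up open

### The arm

A 7-joint arm with a two-finger parallel gripper is mounted at the origin on the work surface. World frame = base frame: x ahead of the robot, y to its left, z up, the work surface at z = 0. Lengths are in m, angles in rad, forces in N, time in s.
With the tool pointing down it reaches from about 0.425 to 0.925 m from the base axis. Payload 6.8 kg.
Tool frame: the origin (TCP) lies midway between the tips of the shut fingers; the grasp point (between the pads) lies 19 mm behind it (bot.grasp_offset is the distance from the TCP to the grasp point, in m); z points along the fingers, x is the direction in which the jaws open and shut, and the axes are right-handed (so a half turn about z gives the same grasp; the last joint's range is limited). The gripper opens to 85 mm and grips with 20 to 120 N. Pads are 22 mm wide; open, the fingers measure 114 mm over their backs; the gripper's body (76 mm by 85 mm) begins 54 mm behind the grasp point. The pads swing forward as they close: fully open they stand 13 mm farther back than shut.
Start: joints at [-1.425, 0.477, 0.022, 1.555, -0.011, 1.109, -0.083], TCP at [0.169, 0.653, 0.231] pointing down, gripper open.
Joint ranges: [-2.96, 2.96], [-0.34, 2.1], [-1.41, 1.46], [0.24, 2.44], [-1.37, 4.51], [0.17, 1.92], [-2.96, 2.96]. Speed limits (rad/s): [2.39, 2.39, 3.14, 3.14, 3.14, 3.14, 3.14].

### API

Orientations are given as a unit quaternion [w, x, y, z].
In Python, from station import bot, imaging gives the robot as it stands. The module is installed in compiled form; this text tells all that it offers.
- The arm moves only by the tool apply_moves, never from a script. Its argument "increments" is a list of rows, each a list of 7 numbers: the shift along the tool's x, y, z in mm, then the turn, a rotation vector about the tool's x, y, z in degrees, then the closure, from -1 (fully open) to 1 (shut). In form: [[dx, dy, dz, rx, ry, rz, grip], ...]. A call has exactly 8 rows; each row shifts and turns the pose as measured when the row begins, along the tool's axes as they then stand; what a row does not reach is not made up. A row lasts 1/8 s, in which the tool goes at most 62.5 mm and 10.7 degrees, less where a joint would pass 70% of its speed; a pose out of reach is approached as far as the arm can. A call with a gripper value outside its range is refused whole. The fingers move at their own pace and stop on an object; "grip_force" is the grip in N (left out, the last holds). Time passes only in rows, so rows that do not move let the fingers close, or fill a call up. It gives the time, the measured TCP pose, the force and the opening at its end, in the units of the state.
- bot.get_obs(): the state, without advancing time (a new reading comes with each control period).
- imaging.read_camera(name): name is "scene" or "top" or "wrist"; returns the picture (420x560x3 uint8, red, green, blue); there is no depth.
- imaging.get_calibration(name): a dict with "K" (3x3 intrinsics, pixels), "extrinsics" (4x4, takes a point from camera to world coordinates). Camera axes: x right, y down, z forward; pixel columns grow to the right and rows downward; lengths in m; the calibration is good to about 2 mm. The wrist camera is an equidistant fisheye: a pixel r from the principal point sees the ray r / f radians off the axis. A picture is of the moment at which its call begins: read the wrist's pose just before it. get_calibration takes no time and is no camera call; for the wrist camera it gives the pose at the moment of the call.
- bot.hand_in(): hands the job in, once; it reports no verdict.
The state is a dict: "t": time; "q": joint angles; "joint_vel": joint speeds; "joint_torque": joint torques, N m; "eef_pos": TCP position; "tool_rot": TCP orientation; "contact_force": force on the tool from outside, world axes, zero at the start; "torque": the same for the moment, N m; "gripper_width": opening from 0.0 (shut) to 1.0 (fully open).
Only numpy, scipy, OpenCV 4.12 (cv2) and the standard library are available. Lean on these libraries where they do the work, as an engineer would, in place of code of your own. Each camera call takes 0.05 s, during which the arm holds its last target.

### The job

Take the combination lock off the white supply box: turn its dial clockwise, feeling the clicks, until the white pointer clicks into the notch at the white mark on the end of the lock, then pull the shackle up fully open and draw the lock sideways off the yellow staple. Finish while holding up the open lock, upright and still, with its underside at least 10 cm above the bench and the middle of the lock over the blue mat. Leave the meter, the reel and the jar where they are.

Things in the scene. Friction and masses are not known exactly. Their poses are not given: they have to be found in the camera images.
- lock: Loose combination lock, about 0.5 kg, standing in the supply box's channel. Case 44 (x) by 134 (y: -66 to +68) by 50 mm (z), steel at the +y end, red at the -y end. Origin: centre of its underside, z up. Vertical dial axis at x=0, y=-42 mm; shackle legs at x=0, y=+18 (long, stays in) and y=+54 (short, comes out). Centre of mass near y=+16 mm. A white mark on top at the -y end.
- dial (a joint): Dial angle (rad), growing clockwise from above; at q the pointer points along the lock's -y turned clockwise by q. 0: at the white mark; only there (within about 0.13) is the shackle free. Clicks every 0.4 rad (-1.2 to 0.4); about 0.1 N m to leave a notch; let go within 0.15 of one it settles in. Starts two or three clicks short of 0. Stops at -1.5 and 0.6.
- dial_grip (a point): Grip point on the dial's axis, 79 mm above the lock's underside. Black disc, 41 mm in diameter, its top 8.5 mm above the case; on it an upright bar 10 mm thick, 38 long, 26 high, its top 5.5 mm above this point. The bar lies along the pointer's direction (white stripe on the pointer's half). The shackle's long leg stands 60 mm from the axis.
- shackle (a joint): How far the shackle is pulled up out of the case (m): 0 closed, 0.030 fully open. It slides with about 1 N of friction, well below the lock's weight; with the dial wrong it stops after about 2 mm. Lifted by the shackle, the lock hangs from it and it stays open.
- shackle_top (a point): Middle of the shackle's level top bar, on its centre line; moves with the shackle. 94 mm above the lock's underside closed, 124 mm open; 36 mm from the lock's middle towards its +y. The shackle is a U of round bar 10 mm thick; the top bar runs along the lock's y, legs 36 mm apart between centres. Fully open, the short leg's toe is 22 mm above the case.
- supply_box: Fixed white box, 150 (x) by 200 (y) by 60 mm (z), with coloured sockets. Origin: centre of its underside. The lock stands centred on its top, turned the same way (1.5 mm side play), between two rails 10 mm high along y; the channel's ends are open.
- blue_mat: Fixed blue mat, 180 mm (x) by 150 mm (y), 3 mm thick, flat on the bench to the left or right of the box. Origin: centre of its underside. A grey mat of the same size lies on the other side.
- meter: Bystander: loose grey handheld meter lying on the bench, 140 by 70 by 38 mm. Origin: centre of its underside.
- reel: Bystander: loose yellow reel standing on its flange, 60 mm in diameter, 46 mm high. Origin: centre of its underside.
- jar: Bystander: loose small jar, 40 mm in diameter, 60 mm high, on the robot's side of the box. Origin: centre of its underside.
- staple (a point): Middle of the yellow staple's bar: fixed round bar 8 mm thick along the box's x on posts at x = +-36 mm, 61 mm above the box top, 11 mm above the lock's case, at y=+36 mm. It passes through the shackle. With the shackle fully open, draw the lock along the box's -y: the bar passes out under the short toe, 7 mm free above and below; after 45 mm the case is clear and can rise.
Mind the look-alikes: they are no part of the job. Leave any orange look-alike of the lock alone.

How it is judged:
On the way, in this order (a step that is already met when the one before it is completed fails the run):
1. the dial rests at the open notch (within 0.13 rad) with the shackle still closed (value of joint dial between -0.13 and 0.13 rad and value of joint shackle below 0.006 m), for 0.2 s.
2. the shackle is pulled open, at least 24 mm (value of joint shackle above 0.024 m), for 0.1 s.
At the end, for the whole second after the job is handed in: The lock is held by the fingers, at rest, shackle at least 24 mm open, upright within 0.35 rad, its underside more than 100 mm above the bench, the middle of the lock (its origin) above the blue mat, touching nothing but the robot; meter, reel and jar within 30 mm of where they started (value of joint shackle above 0.024 m and height (world z) of lock above 0.1 m and angle between lock's own z axis and vertical below 0.35 rad and x of lock in the frame of blue_mat between -0.09 and 0.09 m and y of lock in the frame of blue_mat between -0.075 and 0.075 m and linear speed of lock below 0.03 m/s and contact force between the fingers and lock above 1 N and contact force between lock and supply_box below 0.2 N and distance of each of meter, reel, jar from where it was at the start of the episode below 0.03 m); the arm keeps its last pose, push and grip.
It fails at once if the meter is pushed away or knocked over (distance of meter from where it was at the start of the episode above 0.03 m or angle between meter's own z axis and vertical above 0.5 rad).
It fails at once if the reel is pushed away or knocked over (distance of reel from where it was at the start of the episode above 0.03 m or angle between reel's own z axis and vertical above 0.5 rad).
It fails at once if the jar is pushed away or knocked over (distance of jar from where it was at the start of the episode above 0.03 m or angle between jar's own z axis and vertical above 0.5 rad).
It also fails if it takes over 51 s, if anything falls off the work surface, if the arm or the gripper's body presses on something with over 40 N, if the wrist force passes 120 N, or if a joint passes its speed limit or range.

## Working session

There is one attempt and no reset: what is moved stays moved. The work goes in short steps, Python scripts to look and compute and a tool call to move; the robot and the scene stay as the last step left them, time stands still between calls to the robot, and variables do not carry over. Pictures are saved under pics/ and viewed, and the job is handed in when it is done.

Besides the shell and the picture viewer there is one more tool, called after "Call:" as name(argument=value, ...) on one line, values as JSON. apply_moves: Moves the arm, as the interface text tells. Its arguments: {"type":"object","properties":{"increments":{"type":"array","items":{"type":"array","items":{"type":"number"}}},"grip_force":{"type":"number"}},"required":["increments"]}

```bash
mkdir -p pics; python3 - <<'E'
from station import bot, imaging
import cv2
print(bot.get_obs())
for n in ("scene","top","wrist"):
    c=imaging.get_calibration(n); print(n,c)
    cv2.imwrite(f"pics/{n}0.png",imaging.read_camera(n)[:,:,::-1])
print(bot.grasp_offset)
E
```

```text
{'t': 0.0, 'q': array([-1.42508539,  0.47778857,  0.02232638,  1.5564464 , -0.01150519,
        1.10933768, -0.08310279]), 'joint_vel': array([ 0.00049403,  0.00083512,  0.00050094, -0.00268667, -0.00060117,
        0.00039613,  0.00040005]), 'joint_torque': array([-2.08545298e-04, -5.96436203e+01,  1.60744753e+00, -2.81197643e+01,
        1.23624664e-02,  9.05409863e-03, -2.65867413e-06]), 'eef_pos': array([0.16934331, 0.65279015, 0.23033534]), 'tool_rot': array([ 6.15547988e-04,  7.90906454e-01,  6.11936372e-01, -6.91858375e-04]), 'contact_force': array([ 0.46198937, -0.01104679, -0.46743532]), 'torque': array([-0.02050897, -0.03130106,  0.01030501]), 'gripper_width': 0.9979915705019917}
scene {'K': array([[472.81425117,   0.        , 285.50155128],
       [  0.        , 472.81425117, 212.01699528],
       [  0.        ,   0.        ,   1.        ]]), 'extrinsics': array([[-0.25206239,  0.65265337, -0.71449852,  1.18304293],
       [ 0.96758724,  0.1581697 , -0.19686866,  0.1923203 ],
       [-0.01547498, -0.74096284, -0.67136771,  0.75727059],
       [ 0.        ,  0.        ,  0.
[... 184 characters left out ...]
  ]]), 'extrinsics': array([[ 0.0015003 , -0.98724852,  0.15917949,  0.39512817],
       [-0.99980385,  0.00166275,  0.01973587, -0.0136439 ],
       [-0.01974889, -0.15917787, -0.98705237,  0.88987454],
       [ 0.        ,  0.        ,  0.        ,  1.        ]])}
wrist {'K': array([[325.1922621 ,   0.        , 281.47763824],
       [  0.        , 325.1922621 , 210.57330514],
       [  0.        ,   0.        ,   1.        ]]), 'extrinsics': array([[ 0.25066288,  0.91555231,  0.31453471,  0.08843882],
       [ 0.96807316, -0.23653451, -0.08298064,  0.67372636],
       [-0.0015748 ,  0.32529278, -0.94561204,  0.37349425],
       [ 0.        ,  0.        ,  0.        ,  1.        ]])}
0.0187
```

View pics/scene0.png

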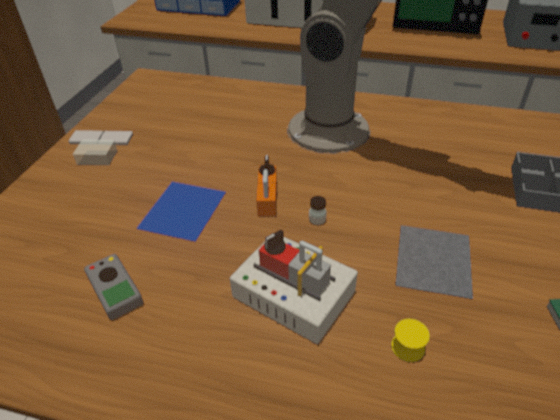

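View pics/top0.png

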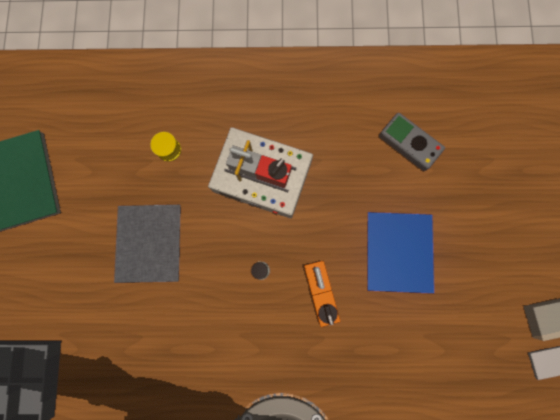

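View pics/wrist0.png

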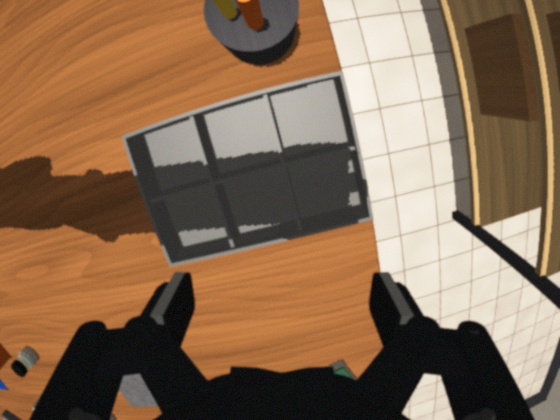

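The target is the red/steel lock on the white box, at top (260,168) and scene (295,265). The look-alike is the orange lock at top (322,295) and scene (267,195). Blue mat is at top (400,252), jar (260,270), reel (164,147), meter (412,141). Next is a close crop to check the choice.

```bash
python3 - <<'E'
import cv2
a=cv2.imread("pics/top0.png")[115:225,195:325]; b=cv2.imread("pics/scene0.png")[215:345,220:370]
cv2.imwrite("pics/ct.png",cv2.resize(a,None,fx=6,fy=6,interpolation=cv2.INTER_CUBIC)[:600])
cv2.imwrite("pics/cs.png",cv2.resize(b,None,fx=4.6,fy=4.6,interpolation=cv2.INTER_CUBIC))
E
```

```text
(no output)
```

View pics/ct.png

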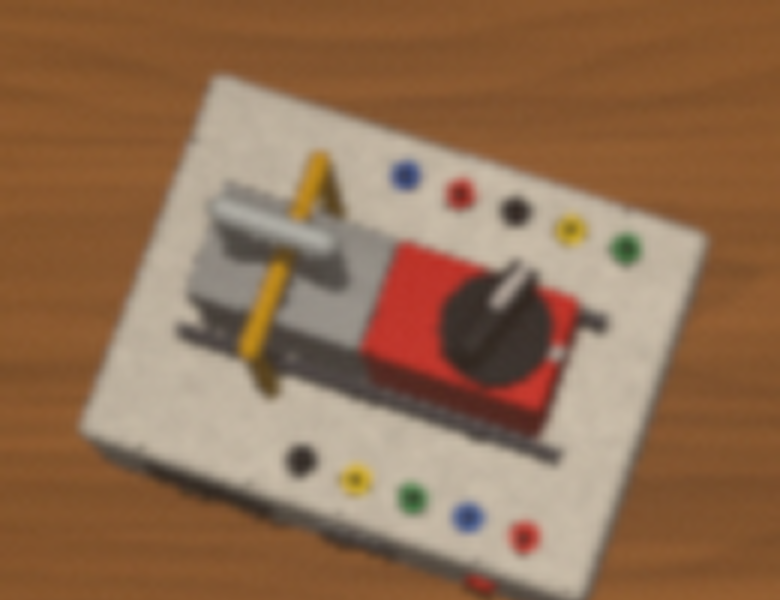

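View pics/cs.png

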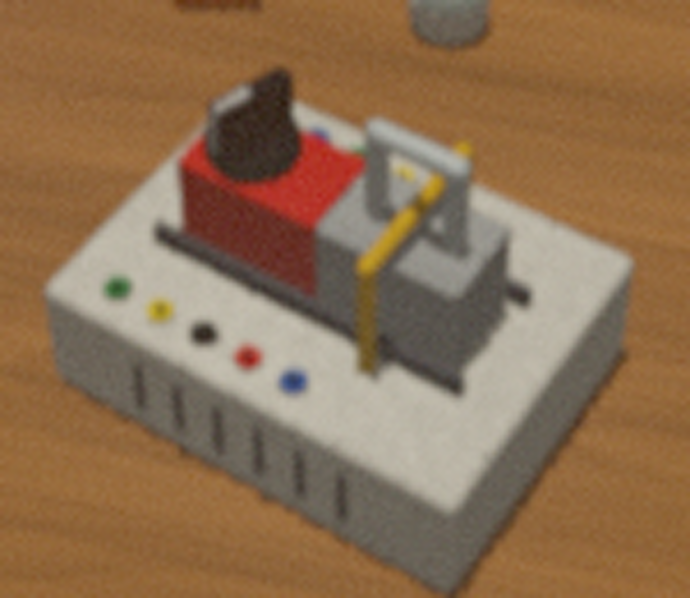

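Crop confirms: this lock is red/steel, with the staple through its shackle. The white mark is at the red end (crop (557,353)) and the pointer is turned about 80° counterclockwise of it. Measuring box, staple, dial and mat now.

```bash
cat > h.py <<'E'
import numpy as np, cv2, json
from scipy.spatial.transform import Rotation as R
def ray(cal,p,fish=False):
    K=cal["K"];E=cal["extrinsics"]
    x=(p[0]-K[0,2])/K[0,0];y=(p[1]-K[1,2])/K[1,1]
    if fish:
        r=np.hypot(x,y); d=np.array([x/r*np.sin(r),y/r*np.sin(r),np.cos(r)]) if r>0 else np.array([0,0,1.])
    else: d=np.array([x,y,1.])
    d=E[:3,:3]@d; return E[:3,3],d/np.linalg.norm(d)
def onz(cal,p,z,fish=False):
    o,d=ray(cal,p,fish); return o+d*(z-o[2])/d[2]
def proj(cal,P,fish=False):
    K=cal["K"];E=cal["extrinsics"];c=E[:3,:3].T@(np.asarray(P)-E[:3,3])
    if fish:
        r=np.hypot(c[0],c[1]);th=np.arctan2(r,c[2]);c=np.array([c[0]/r*th,c[1]/r*th,1])
    else: c=c/c[2]
    return K[:2,:2]@c[:2]+K[:2,2]
E
cat > m1.py <<'E'
from station import bot, imaging
from h import *
T=imaging.get_calibration("top");S=imaging.get_calibration("scene")
im=cv2.imread("pics/top0.png");hsv=cv2.cvtColor(im,cv2.COLOR_BGR2HSV)
cr=lambda x,y:(195+(x+.5)/6-.5,115+(y+.5)/6-.5)
cs=lambda x,y:(220+(x+.5)/4.6-.5,215+(y+.5)/4.6-.5)
P=[onz(T,cr(*c),.06) for c in [(215,75),(708,235),(585,603),(80,430)]]
for i in range(4):print("box",P[i].round(4),np.linalg.norm(P[i]-P[i-1]).round(4))
print("box c",np.mean(P,0).round(4))
# scene top corners: left, back?, right, front
Q=[onz(S,cs(*c),.06) for c in [(47,290),(632,262),(455,513)]]
for q in Q:print("scene corner",q.round(4))
print("box c scene",((Q[0]+Q[1])/2).round(4))
yax=(P[0]-P[1])+(P[3]-P[2]);print("yaw y-axis",np.degrees(np.arctan2(-yax[0],yax[1])))
print("staple T ends",[onz(T,cr(*c),.121).round(4) for c in [(320,155),(250,352)]])
print("dial top T",onz(T,cr(497,330),.1185).round(4))
print("shackle top T",[onz(T,cr(*c),.154).round(4) for c in [(218,207),(330,238)]])
print("shackle top S",[onz(S,cs(*c),.154).round(4) for c in [(378,126),(462,166)]])
print("stripe",onz(T,cr(525,268),.1445).round(4),onz(T,cr(500,300),.1445).round(4))
print("mark",onz(T,cr(557,353),.11).round(4))
m=cv2.inRange(hsv,(105,120,60),(125,255,255));n,l,st,ce=cv2.connectedComponentsWithStats(m)
i=1+st[1:,4].argmax();print("mat",onz(T,ce[i],.003).round(4),st[i], onz(T,st[i,:2],.003), onz(T,st[i,:2]+st[i,2:4],.003))
r=cv2.minAreaRect(cv2.findContours((l==i).astype(np.uint8),0,1)[0][0]);print([onz(T,p,.003).round(3) for p in cv2.boxPoints(r)])
E
python3 m1.py
```

```text
box [0.7108 0.116  0.06  ] 0.146
box [ 0.6468 -0.0709  0.06  ] 0.1976
box [ 0.5075 -0.0243  0.06  ] 0.1468
box [0.5727 0.1633 0.06  ] 0.1986
box c [0.6095 0.046  0.06  ]
scene corner [ 0.6466 -0.0684  0.06  ]
scene corner [0.5736 0.1645 0.06  ]
scene corner [0.7124 0.1177 0.06  ]
box c scene [0.6101 0.048  0.06  ]
yaw y-axis -19.03116922612894
staple T ends [array([0.658 , 0.0688, 0.121 ]), array([0.5871, 0.0921, 0.121 ])]
dial top T [0.5952 0.0066 0.1185]
shackle top T [array([0.6287, 0.0993, 0.154 ]), array([0.6178, 0.0615, 0.154 ])]
shackle top S [array([0.6109, 0.0635, 0.154 ]), array([0.6239, 0.0991, 0.154 ])]
stripe [ 0.6099 -0.0034  0.1445] [0.5989 0.005  0.1445]
mark [ 0.5891 -0.0142  0.11  ]
mat [ 0.4285 -0.2724  0.003 ] [ 368  213   65   80 4972] [ 0.51996484 -0.20254804  0.003     ] [ 0.33757246 -0.34210966  0.003     ]
[array([ 0.52 , -0.203,  0.003]), array([ 0.52 , -0.351,  0.003]), array([ 0.34 , -0.34 ,  0.003]), array([ 0.339, -0.196,  0.003])]
```

Box centre is about (0.610, 0.0475) with yaw −19°, and sides of 0.147 by 0.198 match. The dial axis should be at (0.596, 0.007) and the shackle top at (0.622, 0.081). The measured points agree within 2–4 mm. The mat measures 0.18 × 0.148, centred at (0.4285, −0.272). Moving above the dial.

```bash
cat > rel.py <<'E'
import sys
from station import bot
from h import *
def rel(P,ang):
    o=bot.get_obs();q=o["tool_rot"];Rm=R.from_quat([q[1],q[2],q[3],q[0]]).as_matrix()
    a=np.degrees(np.arctan2(Rm[1,0],Rm[0,0]))
    d=Rm.T@(np.array(P)-o["eef_pos"])*1000
    Rt=np.column_stack([[np.cos(np.radians(ang)),np.sin(np.radians(ang)),0],[np.sin(np.radians(ang)),-np.cos(np.radians(ang)),0],[0,0,-1]])
    rv=np.degrees(R.from_matrix(Rm.T@Rt).as_rotvec())
    print("t",o["t"].round(2) if hasattr(o["t"],'round') else o["t"],"pos",o["eef_pos"].round(4),"yaw",a.round(2),"tilt",Rm[:2,2].round(4),"F",o["contact_force"].round(2),"M",o["torque"].round(3),"w",round(o["gripper_width"],3),"q7",o["q"][6].round(2))
    print("d mm",d.round(1),"rv deg",rv.round(2))
if __name__=="__main__":
    v=list(map(float,sys.argv[1:])); rel(v[:3],v[3])
E
python3 rel.py .596 .007 .25 50
```

```text
t 0.15 pos [0.1694 0.653  0.2306] yaw 75.46 tilt [-0.0003 -0.0013] F [-0.63 -0.17  0.14] M [-0.015 -0.027  0.024] w 0.997 q7 -0.08
d mm [-518.2  575.2  -18.7] rv deg [2.000e-02 8.000e-02 2.546e+01]
```

Call:
apply_moves(increments=[[-38,42,-6,0,0,0,0],[-38,42,-6,0,0,0,0],[-38,42,-6,0,0,0,0],[-38,42,-6,0,0,0,0],[-38,42,-6,0,0,0,0],[-38,42,-6,0,0,0,0],[-38,42,-6,0,0,0,0],[-38,42,-6,0,0,0,0]], grip_force=40)

```text
t: 1.15
eef_pos: [0.4222, 0.2663, 0.2774]
tool_rot: [0.0, 0.788, 0.616, -0.002]
contact_force: [0.8, -0.1, 0.3]
gripper_width: 0.5
```

```bash
python3 rel.py .596 .007 .25 50
```

```text
t 1.15 pos [0.4222 0.2663 0.2774] yaw 75.99 tilt [-0.0028 -0.0029] F [ 0.79 -0.08  0.32] M [ 0.018 -0.055 -0.048] w 0.5 q7 0.67
d mm [-209.4  231.5   27.6] rv deg [-0.07  0.22 25.99]
```

Call:
apply_moves(increments=[[-40,44,0,0,0,0,0],[-40,44,0,0,0,0,0],[-40,44,0,0,0,0,0],[-40,44,0,0,0,0,0],[-40,44,0,0,0,0,0],[0,0,9,0,0,9,0],[0,0,9,0,0,9,0],[0,0,9,0,0,8,0]])

```text
t: 2.15
eef_pos: [0.5931, 0.003, 0.2506]
tool_rot: [0.002, 0.911, 0.412, -0.001]
contact_force: [-0.6, 0.2, 0.7]
gripper_width: 0.499
```

```bash
python3 rel.py .596 .007 .22 50; python3 - <<'E'
from station import imaging
import cv2
im=imaging.read_camera("wrist");cv2.imwrite("pics/w1.png",im[:,:,::-1])
im=imaging.read_camera("scene");cv2.imwrite("pics/s1.png",im[:,:,::-1])
E
```

```text
t 2.15 pos [0.5931 0.003  0.2506] yaw 48.71 tilt [ 0.0002 -0.0038] F [-0.64  0.16  0.71] M [ 0.015 -0.007 -0.046] w 0.499 q7 0.92
d mm [ 5.  -0.6 30.6] rv deg [ 0.15  0.16 -1.29]
```

View pics/w1.png

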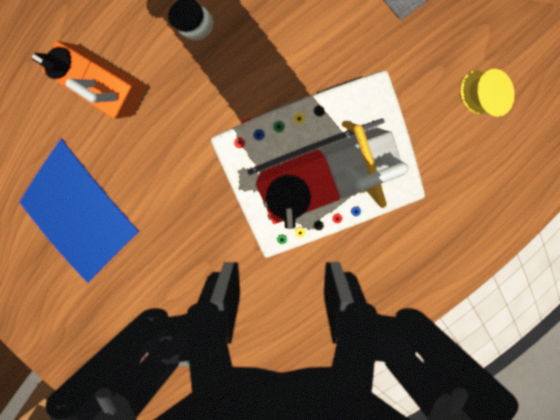

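View pics/s1.png

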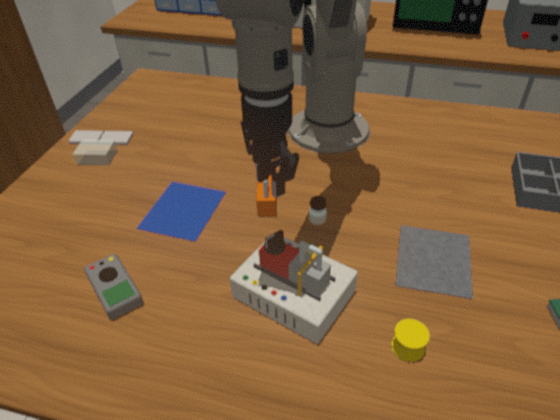

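```bash
python3 - <<'E'
from station import imaging,bot
from h import *
S=imaging.get_calibration("scene");W=imaging.get_calibration("wrist")
o=bot.get_obs();print(o["eef_pos"],proj(S,o["eef_pos"]),W["extrinsics"].round(3))
print("dial",proj(S,[.596,.007,.1445]),"wrist:",proj(W,[.596,.007,.1445],True), "tcp wrist",proj(W,o["eef_pos"],True))
for n,P in dict(box=[.61,.0475,.06],mat=[.4285,-.272,.003]).items(): print(n,proj(S,P),proj(W,P,True))
for p,z in [((289,187),.1185),((291,221),.1445),((290,207),.1445),((406,170),.154),((350,177),.154)]: print(p,onz(W,p,z,True).round(4))
im=cv2.imread("pics/w1.png")[110:270,200:440];cv2.imwrite("pics/w1c.png",cv2.resize(im,None,fx=3.3,fy=3.3,interpolation=cv2.INTER_CUBIC))
E
```

```text
[0.5923041  0.00359927 0.24986675] [270.22225718 188.70980807] [[ 0.656  0.715  0.244  0.53 ]
 [ 0.755 -0.619 -0.217  0.059]
 [-0.004  0.326 -0.945  0.393]
 [ 0.     0.     0.     1.   ]]
dial [273.58496952 234.69098245] wrist: [288.34207374 208.74388498] tcp wrist [281.68856666 274.53780429]
box [293.38456226 274.50427953] [325.04947929 168.46651216]
mat [182.6122746  209.10177054] [ 70.91896069 214.15143508]
(289, 187) [0.5881 0.0151 0.1185]
(291, 221) [0.6055 0.0018 0.1445]
(290, 207) [0.5957 0.009  0.1445]
(406, 170) [0.6297 0.0999 0.154 ]
(350, 177) [0.6049 0.0613 0.154 ]
```

View pics/w1c.png

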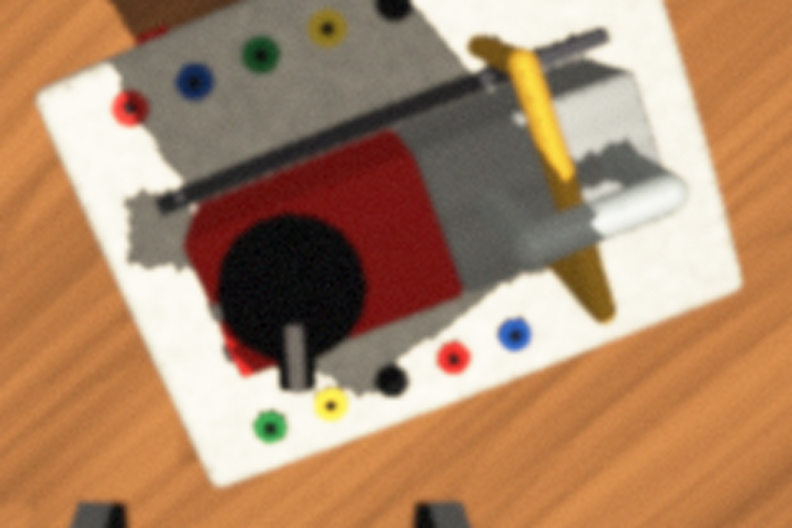

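The wrist view shows the stripe nearly vertical at (290,207)–(291,221), and the pointer's world angle is about −36° to −40°. That fits q = −1.2, three clicks. Dial centre is about (0.596, 0.008). Descending half open.

```bash
python3 rel.py .5957 .0078 .123 51.5
```

```text
t 2.25 pos [0.5923 0.0036 0.2499] yaw 48.99 tilt [-0.0019 -0.0041] F [-0.8   0.69 -0.15] M [ 0.023 -0.019  0.043] w 0.5 q7 0.92
d mm [  5.9  -0.3 126.8] rv deg [ 0.06  0.25 -2.51]
```

Call:
apply_moves(increments=[[6,0,0,0,0.2,-2.5,0],[0,0,20,0,0,0,0],[0,0,20,0,0,0,0],[0,0,20,0,0,0,0],[0,0,15,0,0,0,0],[0,0,0,0,0,0,0],[0,0,0,0,0,0,0],[0,0,0,0,0,0,0]])

```text
t: 3.25
eef_pos: [0.6004, 0.0117, 0.1768]
tool_rot: [0.001, 0.894, 0.447, 0.004]
contact_force: [-0.2, 0.6, -0.3]
gripper_width: 0.499
```

```bash
python3 rel.py .5957 .0078 .123 51.5; python3 - <<'E'
from station import imaging
import cv2
im=imaging.read_camera("wrist");cv2.imwrite("pics/w2.png",im[:,:,::-1])
E
```

```text
t 3.25 pos [0.6004 0.0117 0.1768] yaw 53.13 tilt [0.0078 0.0023] F [-0.18  0.62 -0.32] M [ 0.025  0.058 -0.036] w 0.499 q7 1.02
d mm [-6.3 -1.7 53.8] rv deg [ 0.27 -0.38  1.63]
```

View pics/w2.png

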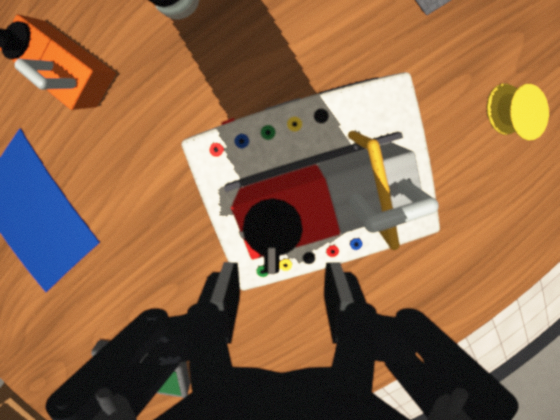

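The gripper sits above the dial (disc at (272,226)), about 6 mm off in tool x. Correct that and continue down.

Call:
apply_moves(increments=[[-3,-1,0,0,0,-1.5,0],[-3,-1,0,0.2,-0.3,0,0],[0,0,10,0,0,0,0],[0,0,10,0,0,0,0],[0,0,10,0,0,0,0],[0,0,0,0,0,0,0],[0,0,0,0,0,0,0],[0,0,0,0,0,0,0]])

```text
t: 4.3
eef_pos: [0.595, 0.0077, 0.1448]
tool_rot: [0.0, 0.888, 0.46, 0.001]
contact_force: [0.5, 0.3, -0.6]
gripper_width: 0.501
```

```bash
python3 rel.py .5957 .0078 .123 51.5
```

```text
t 4.3 pos [0.595  0.0077 0.1448] yaw 54.75 tilt [ 0.0017 -0.0002] F [ 0.47  0.26 -0.61] M [0.069 0.    0.034] w 0.501 q7 1.07
d mm [ 0.4  0.5 21.8] rv deg [ 0.08 -0.05  3.25]
```

Call:
apply_moves(increments=[[0,0,7,0,0,3,0],[0,0,7,0,0,0,0],[0,0,6,0,0,0,0],[0,0,0,0,0,0,0],[0,0,0,0,0,0,0.3],[0,0,0,0,0,0,0.6],[0,0,0,0,0,0,1],[0,0,0,0,0,0,1]])

```text
t: 5.3
eef_pos: [0.5963, 0.0076, 0.1255]
tool_rot: [0.001, 0.9, 0.437, 0.002]
contact_force: [0.7, 0.4, -1.9]
gripper_width: 0.104
```

```bash
python3 rel.py .5957 .0078 .123 51.5
```

```text
t 5.3 pos [0.5963 0.0076 0.1255] yaw 51.8 tilt [0.0049 0.0003] F [ 0.69  0.39 -1.87] M [-0.061 -0.145 -0.111] w 0.104 q7 1.04
d mm [-0.3 -0.6  2.5] rv deg [ 0.21 -0.19  0.3 ]
```

Gripped the bar: opening is about 9 mm against a 10 mm bar. Turning clockwise.

Call:
apply_moves(increments=[[0,0,0,0,0,6,1],[0,0,0,0,0,6,1],[0,0,0,0,0,6,1],[0,0,0,0,0,6,1],[0,0,0,0,0,6,1],[0,0,0,0,0,6,1],[0,0,0,0,0,6,1],[0,0,0,0,0,0,1]])

```text
t: 6.3
eef_pos: [0.5952, 0.0085, 0.1254]
tool_rot: [0.0, 0.997, 0.077, 0.001]
contact_force: [0.3, -1.1, -0.7]
gripper_width: 0.109
```

```bash
python3 rel.py .5957 .0078 .123 -19
```

```text
t 6.3 pos [0.5952 0.0085 0.1254] yaw 8.79 tilt [0.0024 0.0001] F [ 0.34 -1.08 -0.68] M [-0.227 -0.102 -0.123] w 0.109 q7 0.41
d mm [0.4 0.7 2.4] rv deg [-2.000e-02 -1.400e-01  2.779e+01]
```

Call:
apply_moves(increments=[[0,0,0,0,0,5,1],[0,0,0,0,0,5,1],[0,0,0,0,0,5,1],[0,0,0,0,0,5,1],[0,0,0,0,0,5,1],[0,0,0,0,0,2,1],[0,0,0,0,0,0,1],[0,0,0,0,0,0,1]])

```text
t: 7.3
eef_pos: [0.5952, 0.0084, 0.1254]
tool_rot: [-0.0, 0.988, -0.156, 0.001]
contact_force: [-0.0, -0.7, -0.4]
gripper_width: 0.105
```

```bash
python3 rel.py .5957 .0078 .123 -19; python3 - <<'E'
from station import imaging
import cv2
im=imaging.read_camera("wrist");cv2.imwrite("pics/w3.png",im[:,:,::-1])
E
```

```text
t 7.3 pos [0.5952 0.0084 0.1254] yaw -17.92 tilt [ 0.0025 -0.    ] F [-0.02 -0.67 -0.4 ] M [-0.188  0.004 -0.006] w 0.105 q7 0.03
d mm [0.6 0.4 2.4] rv deg [-0.05 -0.14  1.08]
```

View pics/w3.png

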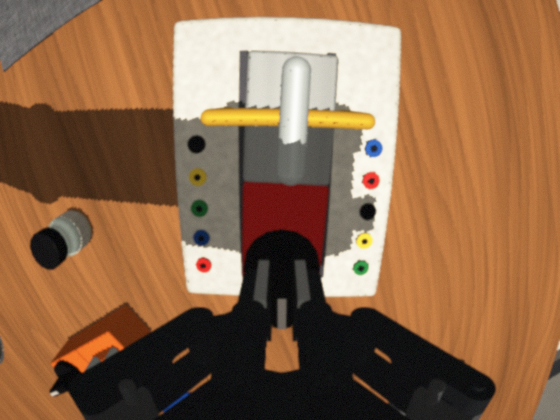

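Turned 69.7° in total (3 clicks = 68.8°), and the residual moment about the axis is about 0, so the dial should be in the notch. Release, rise and verify.

Call:
apply_moves(increments=[[0,0,0,0,0,0,0.5],[0,0,0,0,0,0,0.2],[0,0,0,0,0,0,0.2],[0,0,-15,0,0,0,0.2],[0,0,-20,0,0,0,0.2],[0,0,-20,0,0,0,0.2],[0,0,-20,0,0,0,0.2],[0,0,0,0,0,0,0.2]])

```text
t: 8.35
eef_pos: [0.5964, 0.0079, 0.2083]
tool_rot: [-0.001, 0.988, -0.156, 0.003]
contact_force: [0.9, -0.6, 0.4]
gripper_width: 0.398
```

```bash
python3 rel.py .622 .081 .18 -19; python3 - <<'E'
from station import imaging
from h import *
W=imaging.get_calibration("wrist")
im=imaging.read_camera("wrist")[:,:,::-1]
np.save("W4.npy",W,allow_pickle=True)
cv2.imwrite("pics/w4.png",im)
cv2.imwrite("pics/w4c.png",cv2.resize(im[90:290,170:400],None,fx=3,fy=3,interpolation=cv2.INTER_CUBIC))
print(proj(W,[.6217,.081,.154],True),proj(W,[.596,.007,.1445],True))
E
```

```text
t 8.35 pos [0.5964 0.0079 0.2083] yaw -17.9 tilt [0.0069 0.0014] F [ 0.94 -0.6   0.37] M [-0.016  0.031 -0.019] w 0.398 q7 -0.04
d mm [  1.8 -77.3  28.6] rv deg [-0.2  -0.35  1.1 ]
[283.12253923 113.44184341] [280.27678706 229.33600552]
```

View pics/w4c.png

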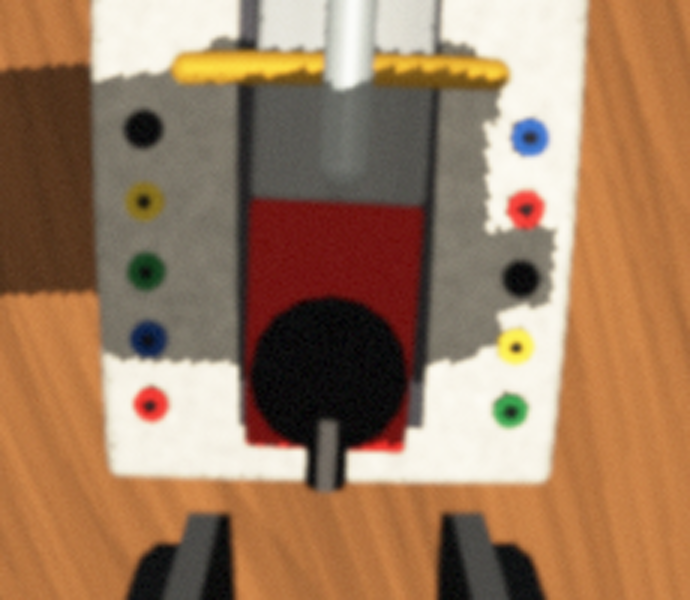

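```bash
python3 - <<'E'
from h import *
W=np.load("W4.npy",allow_pickle=True).item()
f=lambda x,y,z:onz(W,(170+(x+.5)/3-.5,90+(y+.5)/3-.5),z,True)
an=lambda a,b:np.degrees(np.arctan2((b-a)[1],(b-a)[0]))
a,b=f(328,422,.1445),f(325,488,.1445);print("stripe",a,b,an(a,b))
a,b=f(245,60,.07),f(245,420,.07);print("rail",an(a,b)); a,b=f(437,60,.07),f(415,420,.07);print("rail",an(a,b))
a,b=f(177,68,.121),f(505,73,.121);print("staple",(a+b)/2,an(a,b))
E
```

```text
stripe [0.59493627 0.00656678 0.1445    ] [ 0.58904421 -0.00924076  0.1445    ] -110.44231360935626
rail -109.16517816862776
rail -110.0172016235242
staple [0.62225155 0.0807123  0.121     ] -18.701799020196248
```

View pics/w4.png

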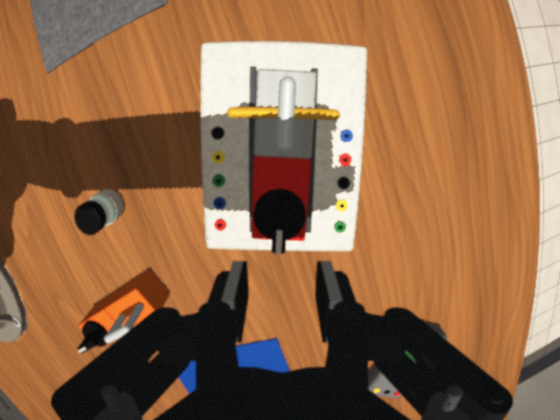

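Dial stripe at −110.4° against the lock axis at −109.2°, so q ≈ 0.02. The shackle bar appears at wrist (287,85)–(286,145).

```bash
python3 - <<'E'
from h import *
W=np.load("W4.npy",allow_pickle=True).item()
im=cv2.imread("pics/w4.png")
for r in (90,97,104,125,135):
    print(r,im[r,270:302].mean(1).round().astype(int))
for p in [(288,80),(287.5,100),(287,113),(286,145)]: print(p,onz(W,p,.154,True).round(4),onz(W,p,.159,True).round(4))
E
```

```text
90 [223 223 223 223 225 225 225 224 208 184 183 197 208 220 227 237 246 250
 248 242 231 219 204 192 177 181 206 220 223 222 219 220]
97 [225 223 223 225 225 225 225 216 194 179 188 203 214 223 233 242 248 250
 246 238 227 215 203 187 182 198 216 224 223 221 221 222]
104 [210 215 224 224 225 225 225 214 189 183 193 207 216 225 236 245 249 249
 244 235 224 209 196 180 174 191 211 220 223 220 221 218]
125 [ 88  87  87  87  91  89  90  89  97  97 101 101 102 106 110 113 112 113
 108 102 103  99  97  89  90  84  84  85  85  84  85  84]
135 [ 88  86  91  91  88  89  91  99 101 102 104 105 102 105 111 112 114 108
 104 101  98  97  94  88  88  87  82  88  84  85  86  85]
(288, 80) [0.6307 0.0995 0.154 ] [0.6305 0.0992 0.159 ]
(287.5, 100) [0.6267 0.088  0.154 ] [0.6266 0.088  0.159 ]
(287, 113) [0.624  0.0805 0.154 ] [0.6239 0.0807 0.159 ]
(286, 145) [0.6175 0.0621 0.154 ] [0.6176 0.0627 0.159 ]
```

```bash
python3 rel.py .623 .0807 .136 -19
```

```text
t 8.4 pos [0.5958 0.0081 0.2074] yaw -17.89 tilt [0.0054 0.0014] F [ 0.12 -0.08  0.36] M [ 0.015  0.028 -0.032] w 0.401 q7 -0.04
d mm [  3.3 -77.2  71.6] rv deg [-0.17 -0.27  1.11]
```

Call:
apply_moves(increments=[[1,-38,0,-0.2,-0.3,1,0.2],[1,-38,0,0,0,0,0.2],[0,0,0,0,0,0,0.2],[0,0,10,0,0,0,0.2],[0,0,10,0,0,0,0.2],[0,0,0,0,0,0,0.2],[0,0,0,0,0,0,0.2],[0,0,0,0,0,0,0.2]])

```text
t: 9.4
eef_pos: [0.6192, 0.0772, 0.1837]
tool_rot: [0.001, 0.986, -0.168, -0.003]
contact_force: [-0.4, 0.3, -0.3]
gripper_width: 0.4
```

```bash
python3 rel.py .623 .0807 .136 -19
```

```text
t 9.4 pos [0.6192 0.0772 0.1837] yaw -19.29 tilt [-0.0058 -0.0019] F [-0.37  0.26 -0.33] M [ 0.006 -0.033 -0.021] w 0.4 q7 -0.15
d mm [ 2.6 -4.8 47.6] rv deg [ 0.21  0.28 -0.29]
```

Call:
apply_moves(increments=[[2.5,-4.5,0,0.2,0.3,0,0.2],[0,0,10,0,0,0,0.2],[0,0,10,0,0,0,0.2],[0,0,10,0,0,0,0.2],[0,0,7,0,0,0,0.2],[0,0,0,0,0,0,0.2],[0,0,0,0,0,0,0.2],[0,0,0,0,0,0,0.2]])

```text
t: 10.4
eef_pos: [0.6235, 0.0808, 0.144]
tool_rot: [0.0, 0.986, -0.167, 0.0]
contact_force: [0.1, -0.1, -0.4]
gripper_width: 0.4
```

```bash
python3 rel.py .623 .0807 .136 -19; python3 - <<'E'
from station import imaging
import cv2
im=imaging.read_camera("wrist");cv2.imwrite("pics/w5.png",im[:,:,::-1])
E
```

```text
t 10.4 pos [0.6235 0.0808 0.144 ] yaw -19.28 tilt [ 0.0008 -0.0002] F [ 0.12 -0.13 -0.37] M [ 0.037 -0.016 -0.043] w 0.4 q7 -0.12
d mm [-0.4  0.3  8. ] rv deg [-0.   -0.05 -0.28]
```

View pics/w5.png

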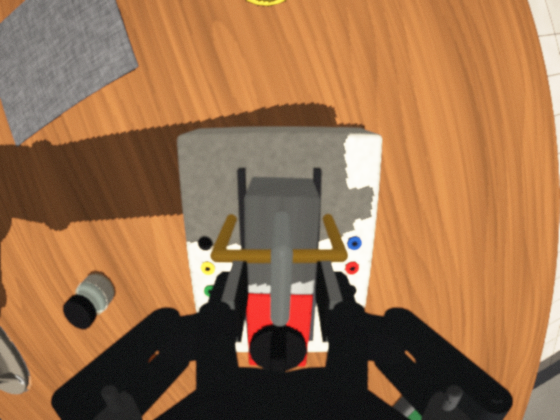

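Shackle bar (280,215–320) lies centred between the pads (235 and 325). Down 8 mm and close.

Call:
apply_moves(increments=[[0,0,5,0,0,0,0.2],[0,0,2,0,0,0,0.2],[0,0,0,0,0,0,0.2],[0,0,0,0,0,0,0.4],[0,0,0,0,0,0,0.7],[0,0,0,0,0,0,1],[0,0,0,0,0,0,1],[0,0,0,0,0,0,1]], grip_force=100)

```text
t: 11.45
eef_pos: [0.6236, 0.0809, 0.1372]
tool_rot: [-0.0, 0.986, -0.168, 0.001]
contact_force: [-0.8, -0.1, 0.8]
gripper_width: 0.078
```

```bash
python3 rel.py .623 .0807 .168 -19
```

```text
t 11.45 pos [0.6236 0.0809 0.1372] yaw -19.3 tilt [0.0014 0.0004] F [-0.85 -0.06  0.81] M [ 0.012  0.067 -0.042] w 0.078 q7 -0.11
d mm [ -0.5   0.3 -30.8] rv deg [-0.05 -0.07 -0.3 ]
```

Call:
apply_moves(increments=[[0,0,-4,0,0,0,1],[0,0,-4,0,0,0,1],[0,0,-4,0,0,0,1],[0,0,-4,0,0,0,1],[0,0,-4,0,0,0,1],[0,0,-4,0,0,0,1],[0,0,-2,0,0,0,1],[0,0,0,0,0,0,1]])

```text
t: 12.45
eef_pos: [0.6234, 0.0809, 0.1649]
tool_rot: [-0.0, 0.986, -0.168, 0.001]
contact_force: [-0.5, -0.7, -0.0]
gripper_width: 0.076
```

```bash
python3 rel.py .623 .0807 .169 -19; python3 - <<'E'
from station import imaging
import cv2
im=imaging.read_camera("scene");cv2.imwrite("pics/s6.png",cv2.resize(im[180:345,200:400,::-1],None,fx=3.5,fy=3.5))
E
```

```text
t 12.45 pos [0.6234 0.0809 0.1649] yaw -19.3 tilt [0.0012 0.0003] F [-0.46 -0.7  -0.01] M [-0.043  0.128 -0.094] w 0.076 q7 -0.14
d mm [-0.3  0.3 -4.1] rv deg [-0.04 -0.06 -0.3 ]
```

View pics/s6.png

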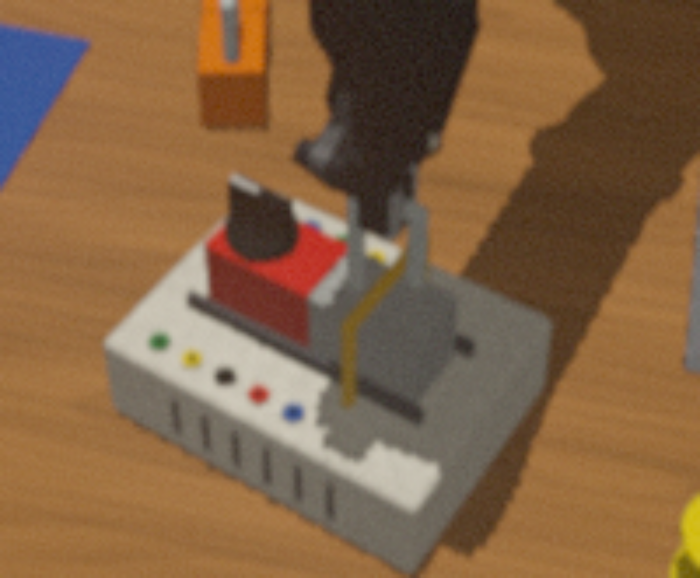

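The shackle is rising out of the case (about 28 mm) with the lock still seated. A little more until the weight comes on.

Call:
apply_moves(increments=[[0,0,-2,0,0,0,1],[0,0,-2,0,0,0,1],[0,0,-1,0,0,0,1],[0,0,0,0,0,0,1],[0,0,0,0,0,0,1],[0,0,0,0,0,0,1],[0,0,0,0,0,0,1],[0,0,0,0,0,0,1]])

```text
t: 13.5
eef_pos: [0.6218, 0.0811, 0.168]
tool_rot: [0.0, 0.986, -0.167, -0.001]
contact_force: [0.7, 1.1, -5.3]
gripper_width: 0.079
```

```bash
python3 rel.py .603 .0241 .170 -19;  python3 - <<'E'
from station import imaging
import cv2
im=imaging.read_camera("scene");cv2.imwrite("pics/s7.png",cv2.resize(im[210:325,240:370,::-1],None,fx=5,fy=5,interpolation=cv2.INTER_CUBIC))
E
```

```text
t 13.5 pos [0.6218 0.0811 0.168 ] yaw -19.27 tilt [-0.0025 -0.0004] F [ 0.69  1.06 -5.34] M [ 0.059 -0.076  0.048] w 0.079 q7 -0.14
d mm [ 1.1 60.1 -1.9] rv deg [ 0.07  0.13 -0.27]
```

View pics/s7.png

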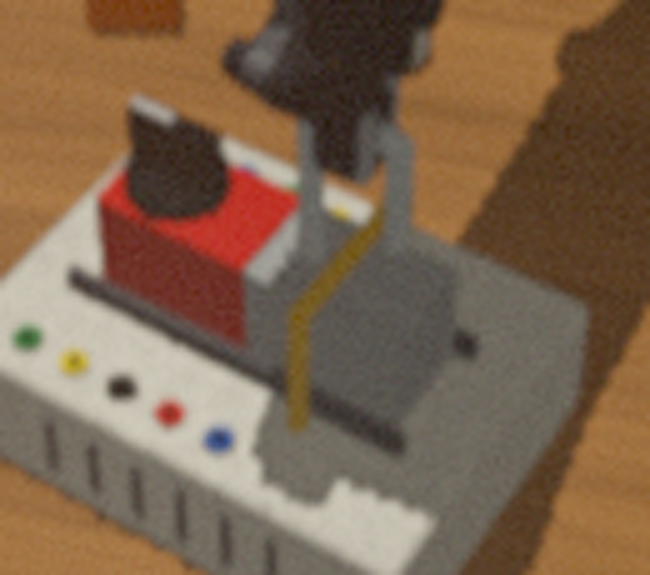

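About 5 N is carried, so the shackle is fully open and the lock hangs. Up 2 mm, then draw along box −y (tool +y) in small steps.

Call:
apply_moves(increments=[[0,0,-2,0,0,0,1],[0,7,0,0,0,0,1],[0,7,0,0,0,0,1],[0,7,0,0,0,0,1],[0,7,0,0,0,0,1],[0,0,0,0,0,0,1],[0,0,0,0,0,0,1],[0,0,0,0,0,0,1]])

```text
t: 14.55
eef_pos: [0.6118, 0.0521, 0.1704]
tool_rot: [0.0, 0.986, -0.168, -0.001]
contact_force: [0.0, -0.1, -4.7]
gripper_width: 0.075
```

```bash
python3 rel.py .603 .0241 .170 -19;  python3 - <<'E'
from station import imaging
import cv2
im=imaging.read_camera("scene");cv2.imwrite("pics/s8.png",cv2.resize(im[210:325,240:370,::-1],None,fx=5,fy=5,interpolation=cv2.INTER_CUBIC))
E
```

```text
t 14.55 pos [0.6118 0.0521 0.1704] yaw -19.35 tilt [-0.0024 -0.0003] F [ 0.01 -0.09 -4.72] M [0.13  0.022 0.035] w 0.075 q7 -0.1
d mm [ 1.  29.3  0.5] rv deg [ 0.06  0.12 -0.35]
```

View pics/s8.png

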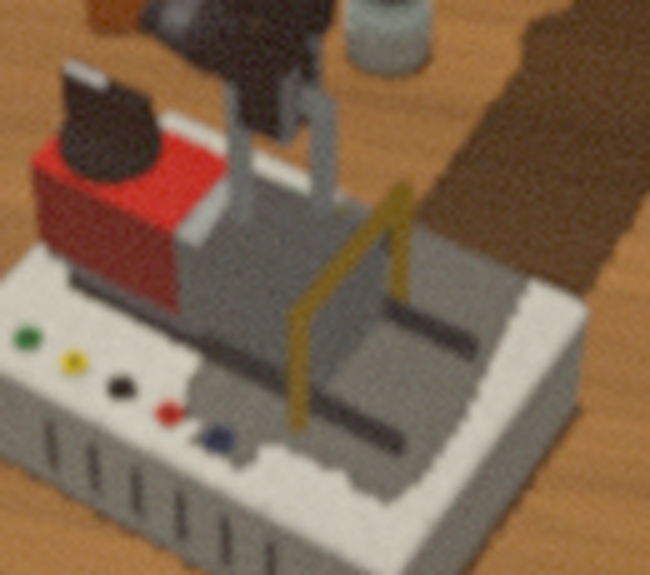

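The bar passed out under the toe freely. 35 mm more, then up.

Call:
apply_moves(increments=[[0,9,0,0,0,0,1],[0,9,0,0,0,0,1],[0,9,0,0,0,0,1],[0,9,0,0,0,0,1],[0,0,0,0,0,0,1],[0,0,-15,0,0,0,1],[0,0,-20,0,0,0,1],[0,0,-20,0,0,0,1]])

```text
t: 15.6
eef_pos: [0.5987, 0.0156, 0.2285]
tool_rot: [0.001, 0.986, -0.168, -0.002]
contact_force: [0.7, 0.6, -5.1]
gripper_width: 0.079
```

```bash
python3 rel.py .440 -.238 .27 -19
```

```text
t 15.6 pos [0.5987 0.0156 0.2285] yaw -19.37 tilt [-0.0037 -0.0007] F [ 0.68  0.58 -5.12] M [ 0.129 -0.088  0.048] w 0.079 q7 -0.09
d mm [-65.8 292.  -40.8] rv deg [ 0.11  0.19 -0.37]
```

Call:
apply_moves(increments=[[0,6,-15,0,0,0,1],[-4,20,-15,0,0,0,1],[-10,30,-12,0,0,0,1],[-10,35,0,0,0,0,1],[-10,35,0,0,0,0,1],[-10,35,0,0,0,0,1],[-5,20,0,0,0,0,1],[-3,10,0,0,0,0,1]])

```text
t: 16.6
eef_pos: [0.4793, -0.1592, 0.2787]
tool_rot: [-0.001, 0.985, -0.171, 0.001]
contact_force: [0.7, -0.3, -4.6]
gripper_width: 0.079
```

```bash
python3 rel.py .440 -.238 .27 -19
```

```text
t 16.6 pos [ 0.4793 -0.1592  0.2787] yaw -19.65 tilt [0.0024 0.0024] F [ 0.66 -0.33 -4.64] M [ 0.124 -0.062  0.036] w 0.079 q7 0.09
d mm [-10.5  87.4   8.4] rv deg [-0.18 -0.08 -0.65]
```

Call:
apply_moves(increments=[[-2,12,0,0,0,0,1],[-3,25,0,0,0,0,1],[-3,25,0,0,0,0,1],[-2,16,0,0,0,0,1],[-1,8,0,0,0,0,1],[0,0,0,0,0,0,1],[0,0,0,0,0,0,1],[0,0,0,0,0,0,1]])

```text
t: 17.6
eef_pos: [0.4421, -0.2356, 0.2783]
tool_rot: [-0.001, 0.986, -0.166, 0.001]
contact_force: [-0.6, 0.3, -3.9]
gripper_width: 0.075
```

```bash
python3 rel.py .440 -.238 .27 -19; python3 - <<'E'
from station import imaging
import cv2
for n in("scene","top"): cv2.imwrite(f"pics/{n}9.png",imaging.read_camera(n)[:,:,::-1])
E
```

```text
t 17.6 pos [ 0.4421 -0.2356  0.2783] yaw -19.14 tilt [0.0024 0.0024] F [-0.56  0.35 -3.92] M [ 0.1   -0.072  0.055] w 0.075 q7 0.27
d mm [-1.3  3.   8.3] rv deg [-0.17 -0.08 -0.14]
```

View pics/scene9.png

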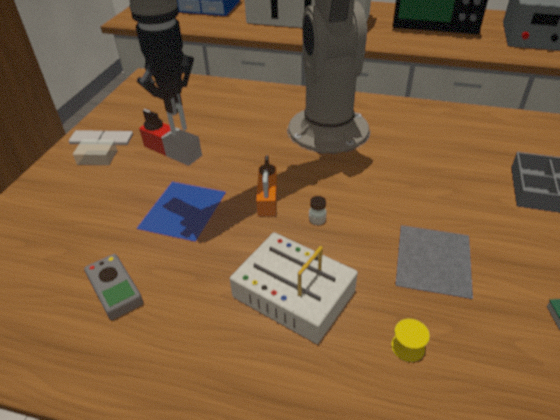

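View pics/top9.png

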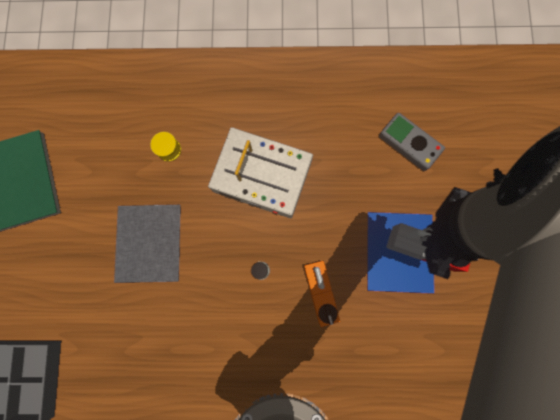

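The lock hangs open above the blue mat (scene (170,140)); meter, reel, jar and the orange lock look unmoved. Checking pose by overlaying predicted case corners.

```bash
python3 - <<'E'
from station import imaging,bot
from h import *
o=bot.get_obs();p=o["eef_pos"];a=np.radians(-19.1)
x=np.array([np.cos(a),np.sin(a),0]);y=np.array([-np.sin(a),np.cos(a),0])
org=p-.036*y; org[2]=p[2]+.0187-.0015-.124
print("lock origin est",org, "in mat", org[:2]-[.4285,-.272], "speed",np.abs(o["joint_vel"]).max())
S=imaging.get_calibration("scene");im=cv2.imread("pics/scene9.png")
f=4;c=cv2.resize(im[90:180,120:230],None,fx=f,fy=f,interpolation=cv2.INTER_CUBIC)
for dx in(-.022,.022):
  for dy in(-.066,.068):
    for z in(0,.05):
      u=(proj(S,org+dx*x+dy*y+[0,0,z])-[120,90]+.5)*f
      cv2.circle(c,tuple(int(v) for v in u),3,(0,255,0),-1)
cv2.imwrite("pics/chk.png",c)
def cen(im,lo,hi,box):
    s=im[box[1]:box[3],box[0]:box[2]];m=cv2.inRange(cv2.cvtColor(s,cv2.COLOR_BGR2HSV),lo,hi);M=cv2.moments(m,True);return M["m10"]/M["m00"],M["m01"]/M["m00"],M["m00"]
A=cv2.imread("pics/scene0.png");
print("reel",[cen(i,(22,150,80),(35,255,255),(370,300,450,380)) for i in(A,im)])
for n,b in dict(meter=(75,245,150,325),jar=(300,190,335,230)).items(): print(n,"mean abs diff",cv2.absdiff(A,im)[b[1]:b[3],b[0]:b[2]].mean())
E
```

```text
lock origin est [ 0.43030455 -0.26976047  0.17150923] in mat [0.00180455 0.00223953] speed 0.005713394768391654
reel [(39.8070987654321, 39.489197530864196, 1296.0), (39.820710973724886, 39.404945904173104, 1294.0)]
meter mean abs diff 3.770277777777778
jar mean abs diff 3.9804761904761903
```

View pics/chk.png

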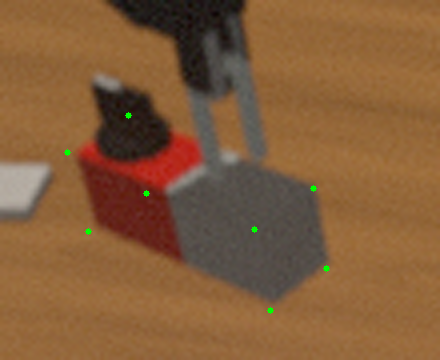

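Corners match within about 3 px, the toe is visibly clear of the case and the lock is upright and still. Handing in.

```bash
python3 -c "
from station import bot
print(bot.hand_in()); o=bot.get_obs(); print(o['t'],o['eef_pos'],o['contact_force'],o['gripper_width'])"
```

```text
the job is handed in; nothing more can be done
None
the job is handed in; nothing more can be done
```

The job is handed in at about 17.7 s of robot time, with the open lock held up over the blue mat. No verdict is reported.

**What I did**
- **Dial:** I turned it 69.7° clockwise, three clicks. The pointer then lay within about 0.03 rad of the white mark.
- **Shackle:** I gripped it by the top bar and pulled it about 30 mm open. The lock's weight, about 5 N, then came onto the gripper.
- **Drawing off:** I drew the lock about 65 mm along the box's −y, clear of the staple, and carried it to the mat.

**Last checks**
- **Position:** the lock's origin is about 2 mm in x and y from the mat's centre, worked out from the arm's pose.
- **Height:** its underside is about 17 cm above the bench, also from the arm's pose.
- **Lock:** it looks upright, the shackle's toe stands clear of the case, and the arm was at rest.
- **Bystanders:** the reel had not moved, and the meter and jar look unchanged.

**Where checks disagreed**
- The predicted and seen case corners in the scene view differ by up to about 3 px, roughly 5 mm. That is well inside the limits.
- The wrist force read 3.9 to 5.3 N while holding the lock, which I put down to sensor noise.
- I did not look again after handing in, because readings are closed then.

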